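Lock a model railway section with its cam

ROBOT

A 6-joint arm with a two-finger parallel gripper is mounted at the origin on the work surface. World frame = base frame: x ahead of the robot, y to its left, z up, the work surface at z = 0. Lengths are in m, angles in rad, forces in N, time in s.
With the tool pointing down it reaches from about 0.325 to 0.925 m from the base axis. Payload 3.1 kg.
Tool frame: the origin (TCP) lies midway between the tips of the shut fingers; the grasp point (between the pads) lies 19 mm behind it; z points along the fingers, y is the line along which they close (so a half turn about z gives the same grasp; the last joint's range is limited). The gripper opens to 85 mm and grips with 20 to 120 N. Pads are 22 mm wide; open, the fingers measure 114 mm over their backs; the gripper's body (76 mm by 85 mm) begins 54 mm behind the grasp point. The pads swing forward as they close: fully open they stand 13 mm farther back than shut.
Start: joints at [-1.312, 0.217, 1.613, -0, 1.311, -0.112], TCP at [0.226, -0.583, 0.231] pointing down, gripper open.
Joint ranges: [-2.75, 2.75], [-0.78, 2.1], [0.31, 2.55], [-1.13, 4.27], [0.13, 2.63], [-2.58, 2.58]. Speed limits (rad/s): [2.79, 2.79, 3.14, 3.14, 3.14, 3.14].

INTERFACE

Orientations are given as [roll, pitch, yaw] about the fixed x, y, z axes, in that order (R = Rz(yaw) Ry(pitch) Rx(roll)).
In Python, from workcell import bot gives the robot as it stands. The module is installed in compiled form; this text tells all that it offers.
- The arm moves only by the tool jog_arm, never from a script. Its argument "series" is a list of rows, each a list of 3 entries, a list of its own where there are three numbers: the shift along the tool's x, y, z in mm, then the turn about the tool's z in degrees, then the finger opening in mm, from 0 to 85.4. A call has 1 to 20 rows; each row shifts and turns the commanded pose from where the row before left it, along the tool's axes as they then stand; what a row does not reach is not made up. A row lasts 1/8 s, in which the tool goes at most 62.5 mm and 10.7 degrees, less where a joint would pass 70% of its speed; a pose out of reach is approached as far as the arm can. A call with a gripper value outside its range is refused whole. The fingers move at their own pace and stop on an object; "squeeze" is the grip in N (left out, the last holds). Time passes only in rows, so rows that do not move let the fingers close. It gives the time, the measured TCP pose, the force, the opening and the grip force at its end, in the units of the state.
- bot.read_state(): the state, without advancing time (a new reading comes with each control period).
- bot.camera(name): name is "side" or "top"; returns (picture, depth): 420x560x3 uint8, red, green, blue; 420x560 float32, m along the optical axis (not along the pixel's ray), 0 where there is no reading.
- bot.get_calibration(name): a dict with "K" (3x3 intrinsics, pixels), "dist" ([k1, k2, p1, p2, k3] as OpenCV has them; the pictures are not rectified), "rvec" (rotation vector, rad) and "tvec" (3), from world to camera coordinates, as OpenCV has them. Camera axes: x right, y down, z forward; pixel columns grow to the right and rows downward; lengths in m; the calibration is good to about 2 mm. A picture is of the moment at which its call begins. get_calibration takes no time and is no camera call.
- bot.close_job(): hands the job in; it is judged then, once.
The state is a dict: "time_s": time; "q": joint angles; "joint_velocities": joint speeds; "joint_efforts": joint torques, N m; "tcp_pos": TCP position; "eef_rot": TCP orientation; "wrist_force": force on the tool from outside, world axes, zero at the start; "moment": the same for the moment, N m; "finger_gap": opening from 0.0 (shut) to 1.0 (fully open); "finger_force": force on a finger pad.
Only numpy, scipy, OpenCV 4.12 (cv2) and the standard library are available. Lean on these libraries where they do the work, as an engineer would, in place of code of your own. Each camera call takes 0.05 s, during which the arm holds its last target. There are 200 camera calls.

TASK

Push the loose railway section gently along its channel until its bolt pin sits in the open mouth of the brass cam disc, then turn the cam clockwise by its red knob, about half a turn, so that its hook draws the pin in and clamps the section tight. Stop when you feel it go firmly tight, without over-tightening it, let go, and leave the station house standing and the other models and tools where they are.

Things in the scene. Friction and masses are not known exactly. Their poses are not given: they have to be found in the camera images.
- baseboard: Fixed plywood board 170 (x) x 405 (y) x 12 mm; origin on the cam's axis, on the table. The section slides in its +y between two aluminium guide rails (top 28 mm up, y -265 to -50 mm, 2 mm play each side of x = 0). Two black rubber packing blocks by the cam stop the section's front face at y = -48 mm, give or take 1.5 mm: their thickness differs from set to set.
- cam_axis (a point): Centre of the top face of the brass cam disc, on its vertical axis, 35 mm above the table; fixed, x and y axes as the baseboard's. The disc is 88 mm in diameter, 23 to 35 mm above the table, with a 12 mm wide spiral slot, its mouth open at the rim and facing -y, to the section, at cam angle 0. Seen from above, the wall outside the slot is the hook that pulls the pin in.
- cam (a joint): Cam angle, rad, growing clockwise seen from above, 0 to 3.9. At 0 to 0.2 the mouth is open. Past 0.5 the hook is behind the pin, from about 1.0 it draws it in, 4 mm per rad. Between 2.4 and 3.4 the section meets the packing and the load climbs steeply; 0.1 to 0.2 rad on it is tight, 0.4 rad on it is over-tightened. Friction holds the cam where it is left.
- knob_top (a point): Centre of the top of the red knob, an upright post 14 mm in diameter, 35 to 75 mm above the table, 34 mm from the cam axis. At cam angle 0 it lies at -165 deg in the baseboard frame (counter-clockwise from +x) and goes by way of the +y side. Along its path it resists with 1 to 4 N while drawing; 6 to 8 N is firmly tight, beyond about 11 N is over-tightened.
- section: Loose section of layout, 0.4 to 0.8 kg: wooden block 120 (x) x 130 (y) x 22 mm with track and grass on top, in the channel on the baseboard. Origin: centre of its underside, 12 mm above the table; +y towards the cam, as the baseboard's. From its front face (y = +65 mm) a steel tongue 20 mm wide runs to y = 101 mm, passing under the disc.
- bolt_pin (a point): Top of the upright steel bolt pin with a blue cap, 8 mm diameter, on the tongue, 95 mm ahead of the section's origin, top 44 mm above the table, standing up into the disc's slot. Its horizontal distance from cam_axis: 25 mm when seated in the mouth against the inner wall of the slot, 16 to 20 mm when clamped.
- end_board (a point): Middle of the top edge of the rear face of the section's yellow end board, 65 mm behind the section's origin, 62 mm above the table. Board 120 mm wide, 12 mm thick, 50 mm high: push its rear face in +y, 25 to 50 mm above the table. Sliding takes 1 to 5 N; a rise to 8 N means that the pin is seated.
- station: Loose white model station, grey roof, 44 x 56 x 47 mm, 60 g, standing on the section. Origin: centre of its underside. Must stay standing there.
- bus: Loose orange toy bus, 56 x 20 x 26 mm, on the baseboard's grass strip, about 108 mm beyond the cam axis. Bystander. Origin: underside centre.
- railcar: Blue and white model railcar, 150 x 30 x 44 mm, on the table. Bystander. Origin: underside centre, x lengthwise.
- shop: Red model shop, black roof, 70 x 80 x 75 mm. Bystander. Origin: underside centre.
- warehouse: Brown model warehouse, grey roof, 75 x 110 x 65 mm. Bystander. Origin: underside centre.
- glue: Glue bottle, red cap, 44 mm diameter, 100 mm high. Bystander. Origin: underside centre.
- paint_pot: Small paint jar, blue cap, 40 mm diameter, 40 mm high. Bystander. Origin: underside centre.
- screwdriver: Screwdriver with red handle, about 200 mm long, lying on the table, handle to its -x. Bystander. Origin: underside centre.
Mind the look-alikes: they are no part of the job. What is shaped like the section but turquoise or white is not meant. There is more than one size of the station; the job needs the smaller.

How it is judged:
On the way, in this order (a step that is already met when the one before it is completed fails the run):
1. the bolt pin sits in the mouth of the cam, the cam still open (horizontal distance between bolt_pin and cam_axis below 0.029 m and value of joint cam below 0.6 rad), for 0.1 s.
2. the cam's hook is drawing the pin in (horizontal distance between bolt_pin and cam_axis below 0.0235 m and value of joint cam above 1.2 rad), for 0.1 s.
At the end, for the whole second after the job is handed in: the cam is turned past 2.0 rad and pulls the bolt pin with more than 12 N and less than 75 N, the pin is within 21.5 mm of the cam axis, the section is at rest and the station stands upright on it (contact force between cam and section between 12 and 75 N and value of joint cam above 2 rad and horizontal distance between bolt_pin and cam_axis below 0.0215 m and linear speed of section below 0.01 m/s and angle between station's own z axis and vertical below 0.2 rad and z of station in the frame of section above 0.018 m); the robot touches nothing.
It fails at once if the cam is over-tightened: more than 75 N between the cam disc and the section's bolt (contact force between cam and section above 75 N).
It fails at once if the section is shoved: the robot presses on it with more than 25 N (contact force between the arm and section above 25 N).
It fails at once if the robot's fingers press on the section with more than 25 N (contact force between the fingers and section above 25 N).
It fails at once if the station house is tipped over (angle between station's own z axis and vertical above 0.5 rad).
It fails at once if a bystander (railcar, shop, warehouse, glue, paint pot, bus, screwdriver) is moved more than 25 mm (distance of any of railcar, shop, warehouse, glue, paint_pot, bus, screwdriver from where it was at the start of the episode above 0.025 m).
It also fails if it takes over 67 s, if anything falls off the work surface, if the arm or the gripper's body presses on something with over 40 N, if the wrist force passes 120 N, or if a joint passes its speed limit or range.

## Working session

There is one attempt and no reset: what is moved stays moved. The work goes in short steps, Python scripts to look and compute and a tool call to move; the robot and the scene stay as the last step left them, time stands still between calls to the robot, and variables do not carry over. Pictures are saved under pics/ and viewed, at most 10 in all, crops included, and the job is handed in when it is done.

Besides the shell and the picture viewer there is one more tool, called after "Request:" as name(argument=value, ...), one argument or row to a line, values as JSON. jog_arm: Moves the arm, as the interface text tells. Its arguments: {"type":"object","properties":{"series":{"type":"array"},"squeeze":{"type":"number"}},"required":["series"]}

```bash
mkdir -p pics; cat > h.py <<'E'
import numpy as np,cv2
from workcell import bot
def snap(n,f=None):
    im,d=bot.camera(n)
    np.savez(''+n+'.npz',im=im,d=d)
    if f: cv2.imwrite('pics/'+f,cv2.cvtColor(im,cv2.COLOR_RGB2BGR))
    return im,d
def cal(n):
    c=bot.get_calibration(n);R=cv2.Rodrigues(np.array(c['rvec'],float))[0]
    return np.array(c['K'],float),np.array(c['dist'],float),R,np.array(c['tvec'],float).ravel()
def px2z(n,u,v,z):
    K,D,R,t=cal(n);p=cv2.undistortPoints(np.array([[[u,v]]],float),K,D)[0,0]
    r=R.T@np.array([p[0],p[1],1]);o=-R.T@t
    return o+r*(z-o[2])/r[2]
def cloud(n,d):
    K,D,R,t=cal(n);h,w=d.shape
    g=np.stack(np.meshgrid(np.arange(w),np.arange(h)),-1).reshape(-1,1,2).astype(float)
    p=cv2.undistortPoints(g,K,D)[:,0]
    X=np.c_[p,np.ones(len(p))]*d.reshape(-1,1)
    return ((X-t)@R).reshape(h,w,3)
E
python3 - <<'E'
from h import *
snap('top','top0.png');snap('side','side0.png')
print(bot.read_state())
for n in('top','side'):
    K,D,R,t=cal(n);print(n,-R.T@t,R[2])
E
```

```text
{'time_s': 0.1, 'q': array([-1.31216800e+00,  2.17711671e-01,  1.61477754e+00,  1.54951101e-05,
        1.31132854e+00, -1.12231386e-01]), 'joint_velocities': array([-2.62815180e-05, -2.47024416e-03, -2.97207185e-03, -5.78552646e-04,
       -1.89709943e-03,  1.35202582e-03]), 'joint_efforts': array([-1.10984365e-03, -3.98079050e+01, -3.04970920e+01, -3.74615445e-05,
        4.25949067e-03,  6.71870069e-06]), 'tcp_pos': array([ 0.22632601, -0.58178485,  0.23007641]), 'eef_rot': array([-3.13938324e+00, -2.64074448e-04,  3.70855424e-01]), 'wrist_force': array([-1.11037831, -0.04695625,  0.16191779]), 'moment': array([ 0.02030412,  0.00728919, -0.03711614]), 'finger_force': 0.0, 'finger_gap': 1.0016989436167218}
top [ 0.47285617 -0.00929797  1.28541764] [ 0.04287057 -0.00826872 -0.99904642]
side [0.1584619  0.64640653 0.9506672 ] [ 0.32697447 -0.56131713 -0.76027019]
```

View pics/top0.png

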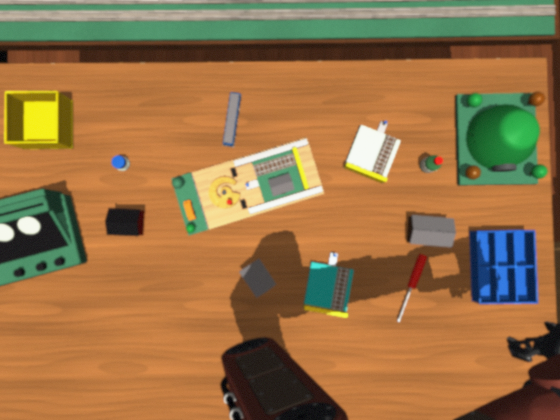

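View pics/side0.png

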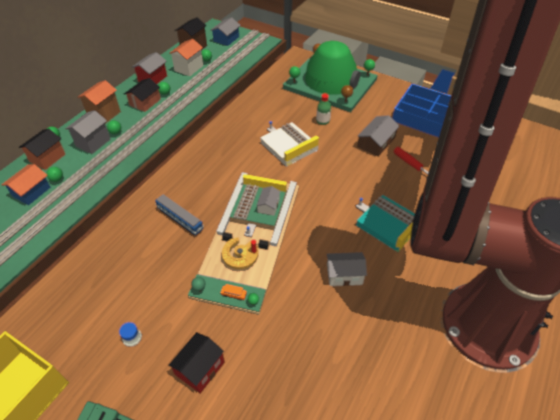

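The top view shows the baseboard running from the bus end (190,205) to the yellow end board (303,168), with the cam at about (226,192) and the red knob at (229,201). The look-alike sections are white (373,152) and turquoise (329,288). The side view shows the same layout.

```bash
python3 - <<'E'
from h import *
z=np.load('top.npz');im,d=z['im'],z['d']
for p in[(226,192,.035),(229,201,.075),(303,168,.062),(190,210,.0),(275,380,.2),(560,420,0),(0,0,0),(250,184,.044)]:
    print(p,px2z('top',*p).round(4))
C=cloud('top',d)
c=C[130:245,165:335];hs=cv2.cvtColor(im,cv2.COLOR_RGB2HSV)[130:245,165:335].astype(int)
H,S,V=hs[...,0],hs[...,1],hs[...,2]
def rep(n,m):
    v,u=np.nonzero(m)
    if len(u)==0: print(n,'none');return
    pts=c[m];print(n,len(u),'px',u.mean()+165,v.mean()+130,'z',np.percentile(pts[:,2],[5,50,95]).round(3),'xy',np.median(pts,0).round(4))
rep('red',((H<6)|(H>174))&(S>170)&(V>100))
y=(H>24)&(H<33)&(S>190)&(V>100);rep('yellow',y)
rep('blue',(H>100)&(H<125)&(S>120)&(V>70))
rep('brass',(H>18)&(H<27)&(S>120)&(V>150)&(c[...,2]>.03)&(c[...,2]<.042))
# board edge: points above 8mm
m=((c[...,2]>.006)).astype(np.uint8)
n,l,st,_=cv2.connectedComponentsWithStats(m);k=1+np.argmax(st[1:,4])
P=c[l==k][:,:2].astype(np.float32);r=cv2.minAreaRect(P*1000);print(r)
b=cv2.resize(im[120:245,160:335],None,fx=4.5,fy=4.5,interpolation=cv2.INTER_CUBIC)
cv2.imwrite('pics/crop1.png',cv2.cvtColor(b,cv2.COLOR_RGB2BGR))
E
```

```text
(226, 192, 0.035) [0.5783 0.1277 0.035 ]
(229, 201, 0.075) [0.5504 0.1155 0.075 ]
(303, 168, 0.062) [ 0.6387 -0.0867  0.062 ]
(190, 210, 0.0) [0.5311 0.2348 0.    ]
(275, 380, 0.2) [ 0.115  -0.0022  0.2   ]
(560, 420, 0) [-0.071  -0.7942  0.    ]
(0, 0, 0) [1.1439 0.7732 0.    ]
(250, 184, 0.044) [0.5988 0.06   0.044 ]
red 9 px 229.11111111111111 201.66666666666669 z [0.072 0.074 0.078] xy [0.5479 0.1154 0.0742]
yellow 117 px 299.8803418803419 168.1025641025641 z [0.057 0.061 0.065] xy [ 0.639  -0.0784  0.061 ]
blue 4 px 229.5 144.0 z [0.033 0.039 0.044] xy [0.7122 0.1164 0.0385]
brass 517 px 221.8046421663443 193.0348162475822 z [0.031 0.034 0.038] xy [0.5723 0.1386 0.034 ]
((571.3412475585938, 59.64018249511719), (227.83493041992188, 409.4891357421875), 16.363014221191406)
```

View pics/crop1.png

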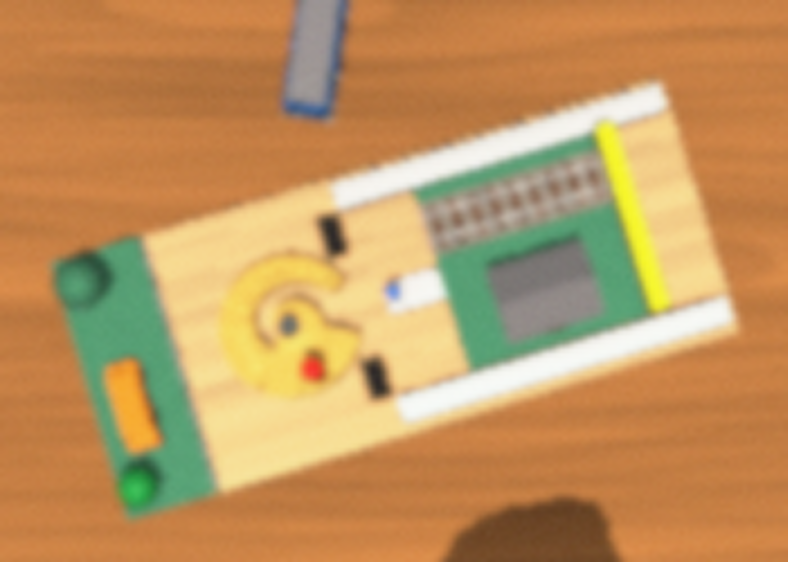

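The crop shows the hub at (288,325), the knob at (312,368), the pin cap at (393,290) and the rear top edge of the end board from (612,122) to (665,308). The station roof is at about (545,288).

```bash
cat >> h.py <<'E'
def cp(a,b,z,s=4.5,x0=160,y0=120): return px2z('top',(a+.5)/s-.5+x0,(b+.5)/s-.5+y0,z)[:2]
E
python3 - <<'E'
from h import *
hub=cp(288,325,.037);knob=cp(312,368,.075);pin=cp(393,290,.044)
e1,e2=cp(612,122,.062),cp(665,308,.062)
ra,rb=cp(332,185,.028),cp(660,82,.028);la,lb=cp(403,421,.028),cp(737,325,.028)
f=(ra+la)/2;r=(rb+lb)/2
def ang(v):return np.degrees(np.arctan2(v[1],v[0]))
print('hub',hub,'knob',knob,np.hypot(*(knob-hub)),'kang',ang(knob-hub),'pin',pin,'e',(e1+e2)/2,e1,e2)
print('rails mid',f,r,'len',np.hypot(*(r-f)),'ang yb:',ang(ra-rb),ang(la-lb),ang(f-r),'xb:',ang(e1-e2),ang(ra-la),'hub-r',ang(hub-r))
print('pin-hub',np.hypot(*(pin-hub)),'e-pin',np.hypot(*((e1+e2)/2-pin)))
E
```

```text
hub [0.57866203 0.13409885] knob [0.54938178 0.11563843] 0.03461387992922713 kang -147.76966402978604 pin [0.59873072 0.06846498] e [ 0.64058225 -0.0825681 ] [ 0.69768606 -0.06743385] [ 0.58347844 -0.09770235]
rails mid [0.59260856 0.0855047 ] [ 0.65198411 -0.12226213] len 0.21608450187391884 ang yb: 106.7195294531624 105.18300653071903 105.94886323419804 xb: 14.843861215438082 15.971775450331554 hub-r 105.96111522127681
pin-hub 0.06863349621449245 e-pin 0.15672441442704224
```

Request:
jog_arm(
  series=[
    [[40,-20,0],0,0],
    [[40,-20,0],0,0],
    [[40,-20,0],0,0],
    [[40,-20,0],0,0],
    [[40,-20,0],0,0],
    [[40,-20,0],0,0],
    [[40,-20,0],0,0],
    [[40,-20,0],0,0],
    [[40,-20,0],0,0],
    [[40,-20,0],0,0],
    [[40,-20,0],0,0],
    [[40,-20,0],0,0],
    [[40,-20,0],0,0],
    [[44,-17,0],0,0],
    [[0,0,40],-10,0],
    [[0,0,40],-10,0],
    [[0,0,10],-10,0],
    [[0,0,0],-10,0],
    [[0,0,0],-10,0],
    [[0,0,0],-10,0],
  ],
  squeeze=40,
)

```text
time_s: 2.6
tcp_pos: [0.6512, -0.1198, 0.1404]
eef_rot: [-3.14, -0.0, 1.424]
wrist_force: [0.0, -0.1, -0.3]
finger_gap: 0.003
finger_force: 0.0
```

Request:
jog_arm(
  series=[
    [[0,0,0],-10,0],
    [[0,0,20],-10,0],
    [[0,0,20],-4.4,0],
    [[0,0,20],0,0],
    [[0,0,20],0,0],
    [[0,0,15],0,0],
    [[0,0,9],0,0],
    [[0,0,0],0,0],
  ],
)

```text
time_s: 3.6
tcp_pos: [0.6513, -0.1198, 0.0364]
eef_rot: [-3.14, -0.001, 1.844]
wrist_force: [0.2, -0.9, -0.2]
finger_gap: 0.001
finger_force: 0.0
```

```bash
python3 - <<'E'
from h import *
s=bot.read_state();print(s['tcp_pos'],s['eef_rot'],s['wrist_force'])
im,d=snap('top')
b=cv2.resize(im[120:245,160:335],None,fx=4.5,fy=4.5,interpolation=cv2.INTER_CUBIC)
cv2.imwrite('pics/crop2.png',cv2.cvtColor(b,cv2.COLOR_RGB2BGR))
E
```

```text
[ 0.6512788  -0.11983281  0.03636503] [-3.14030482e+00 -7.87675547e-04  1.84369111e+00] [ 0.22957548 -0.9047075  -0.18550996]
```

View pics/crop2.png

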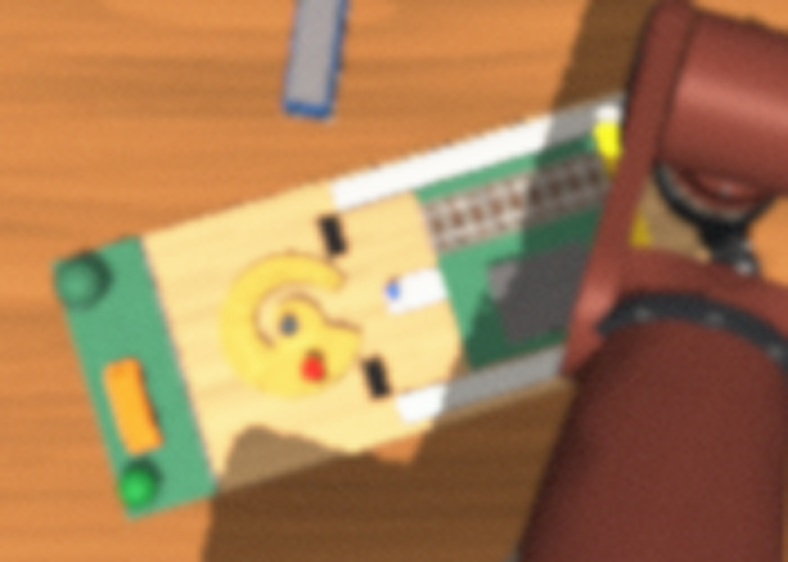

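The crop shows the gripper behind the yellow end board and centred in the channel. The pin cap is still at (393,290).

Request:
jog_arm(
  series=[
    [[4,0,0],0,0],
    [[4,0,0],0,0],
    [[4,0,0],0,0],
    [[2,0,0],0,0],
    [[2,0,0],0,0],
    [[2,0,0],0,0],
    [[2,0,0],0,0],
    [[2,0,0],0,0],
    [[2,0,0],0,0],
    [[2,0,0],0,0],
    [[2,0,0],0,0],
    [[2,0,0],0,0],
    [[2,0,0],0,0],
    [[2,0,0],0,0],
  ],
)

```text
time_s: 5.4
tcp_pos: [0.6426, -0.0874, 0.0373]
eef_rot: [3.142, 0.0, 1.844]
wrist_force: [0.9, -2.2, -0.6]
finger_gap: -0.001
finger_force: 1.1
```

Request:
jog_arm(
  series=[
    [[2,0,0],0,0],
    [[2,0,0],0,0],
    [[2,0,0],0,0],
    [[2,0,0],0,0],
    [[2,0,0],0,0],
    [[2,0,0],0,0],
    [[2,0,0],0,0],
    [[2,0,0],0,0],
    [[2,0,0],0,0],
    [[2,0,0],0,0],
    [[2,0,0],0,0],
  ],
)

```text
time_s: 6.78
tcp_pos: [0.6367, -0.0659, 0.0373]
eef_rot: [-3.142, 0.0, 1.844]
wrist_force: [0.7, -2.2, -1.1]
finger_gap: -0.0
finger_force: 1.1
```

```bash
python3 - <<'E'
from h import *
im,d=snap('top')
b=cv2.resize(im[150:230,190:290],None,fx=7,fy=7,interpolation=cv2.INTER_CUBIC)
cv2.imwrite('pics/crop3.png',cv2.cvtColor(b,cv2.COLOR_RGB2BGR))
h=cv2.cvtColor(b,cv2.COLOR_RGB2HSV);m=(h[...,0]>100)&(h[...,0]<130)&(h[...,1]>90)
m[:,:150]=0
v,u=np.nonzero(m);print(len(u),u.mean(),v.mean());p=cp(u.mean(),v.mean(),.044,7,190,150);print(p,p-[.5787,.1341],np.hypot(*(p-[.5787,.1341])))
E
```

```text
47 331.02127659574467 260.4255319148936
[0.59157943 0.09648495] [ 0.01287943 -0.03761505] 0.0397589235103288
```

View pics/crop3.png

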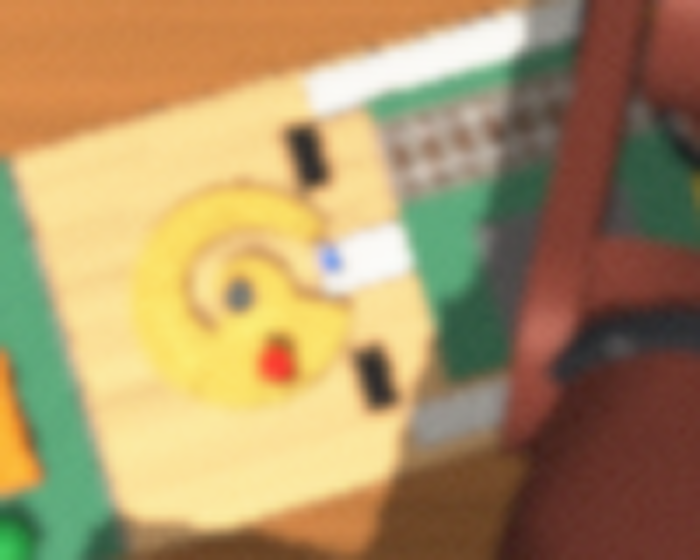

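The pin cap is at (331,260), entering the open mouth, and is about 40 mm from the hub at (239,293).

Request:
jog_arm(
  series=[
    [[1.5,0,0],0,0],
    [[1.5,0,0],0,0],
    [[1.5,0,0],0,0],
    [[1.5,0,0],0,0],
    [[1.5,0,0],0,0],
    [[1.5,0,0],0,0],
    [[1.5,0,0],0,0],
  ],
)

```text
time_s: 7.7
tcp_pos: [0.6338, -0.0558, 0.0373]
eef_rot: [-3.142, -0.0, 1.844]
wrist_force: [0.1, -2.5, 0.0]
finger_gap: -0.008
finger_force: 1.1
```

Request:
jog_arm(
  series=[
    [[0.5,0,0],0,0],
    [[0.5,0,0],0,0],
    [[0.5,0,0],0,0],
  ],
)

```text
time_s: 8.07
tcp_pos: [0.6335, -0.0545, 0.0373]
eef_rot: [3.142, 0.0, 1.844]
wrist_force: [0.1, -1.9, -0.9]
finger_gap: 0.001
finger_force: 1.1
```

Request:
jog_arm(
  series=[
    [[0.5,0,0],0,0],
    [[0.5,0,0],0,0],
  ],
)

```text
time_s: 8.32
tcp_pos: [0.6332, -0.0535, 0.0373]
eef_rot: [3.142, 0.0, 1.844]
wrist_force: [0.1, -2.2, -0.5]
finger_gap: -0.0
finger_force: 1.1
```

Request:
jog_arm(
  series=[
    [[0.5,0,0],0,0],
    [[0.5,0,0],0,0],
  ],
)

```text
time_s: 8.57
tcp_pos: [0.6329, -0.0526, 0.0373]
eef_rot: [3.142, 0.0, 1.844]
wrist_force: [0.3, -2.6, -0.7]
finger_gap: -0.0
finger_force: 1.1
```

Request:
jog_arm(
  series=[
    [[0.5,0,0],0,0],
  ],
)

```text
time_s: 8.7
tcp_pos: [0.6328, -0.0521, 0.0373]
eef_rot: [3.142, -0.0, 1.844]
wrist_force: [0.5, -2.2, -0.7]
finger_gap: 0.003
finger_force: 1.1
```

Request:
jog_arm(
  series=[
    [[0.5,0,0],0,0],
  ],
)

```text
time_s: 8.82
tcp_pos: [0.6327, -0.0518, 0.0373]
eef_rot: [3.142, 0.001, 1.844]
wrist_force: [0.4, -3.8, 0.1]
finger_gap: -0.001
finger_force: 1.8
```

Request:
jog_arm(
  series=[
    [[0.5,0,0],0,0],
  ],
)

```text
time_s: 8.95
tcp_pos: [0.6327, -0.0517, 0.0373]
eef_rot: [3.141, 0.001, 1.844]
wrist_force: [1.7, -4.6, -1.6]
finger_gap: 0.001
finger_force: 2.6
```

Request:
jog_arm(
  series=[
    [[0.5,0,0],0,0],
  ],
)

```text
time_s: 9.07
tcp_pos: [0.6328, -0.0517, 0.0374]
eef_rot: [3.141, 0.002, 1.844]
wrist_force: [1.5, -6.2, -2.1]
finger_gap: -0.001
finger_force: 3.2
```

Request:
jog_arm(
  series=[
    [[0.5,0,0],0,0],
  ],
)

```text
time_s: 9.2
tcp_pos: [0.6328, -0.0516, 0.0374]
eef_rot: [3.141, 0.003, 1.844]
wrist_force: [0.8, -7.6, -3.1]
finger_gap: 0.003
finger_force: 3.6
```

Request:
jog_arm(
  series=[
    [[-2,0,0],0,0],
    [[-6,0,0],0,0],
    [[0,0,-20],0,0],
    [[0,0,-40],0,0],
    [[0,0,-60],0,0],
    [[38,-7,0],0,40],
    [[38,-7,0],0,40],
    [[38,-7,0],0,40],
    [[38,-7,0],0,40],
    [[42,-7,0],-10.5,40],
    [[0,0,0],-10.5,40],
    [[0,0,0],-10.5,40],
    [[0,0,0],-10.5,40],
    [[0,0,0],-10.5,40],
    [[0,0,0],-10.5,40],
    [[0,0,0],-10.5,40],
    [[0,0,0],-10.5,40],
    [[0,0,0],-10.5,40],
    [[0,0,0],-10.5,40],
  ],
)

```text
time_s: 11.58
tcp_pos: [0.5486, 0.12, 0.159]
eef_rot: [3.142, 0.002, -2.601]
wrist_force: [-0.9, 0.4, 0.9]
finger_gap: 0.465
finger_force: 0.0
```

```bash
python3 - <<'E'
from h import *
s=bot.read_state();print(s['tcp_pos'],s['eef_rot'],s['q'],s['wrist_force'],s['finger_gap'])
im,d=snap('side')
b=cv2.resize(im[160:310,180:330],None,fx=4,fy=4,interpolation=cv2.INTER_CUBIC)
cv2.imwrite('pics/side2.png',cv2.cvtColor(b,cv2.COLOR_RGB2BGR))
E
```

```text
[0.54858629 0.12003996 0.15898012] [ 3.14152801e+00  1.65322652e-03 -2.60055145e+00] [ 9.00194504e-02  1.55655166e-01  1.82783281e+00  8.50720778e-04
  1.15664508e+00 -2.02215991e+00] [-0.85402438  0.35175505  0.86128201] 0.46476360927877564
```

View pics/side2.png

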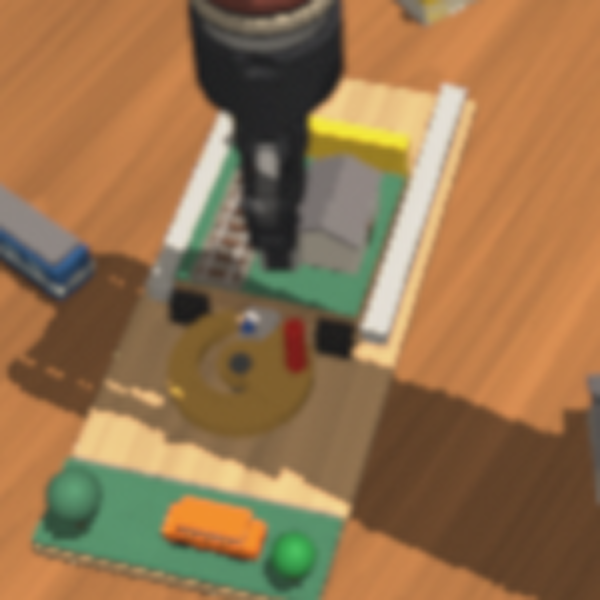

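The side crop shows the pin cap (250,322) in the mouth, the knob (294,345), and the station standing. The gripper is above them.

Request:
jog_arm(
  series=[
    [[1,-3.4,0],0,30],
    [[0,0,30],0,30],
    [[0,0,30],0,30],
    [[0,0,25],0,30],
    [[0,0,15],0,30],
    [[0,0,10],0,30],
    [[0,0,5],0,30],
    [[0,0,0],0,30],
  ],
)

```text
time_s: 12.62
tcp_pos: [0.5496, 0.1161, 0.0426]
eef_rot: [-3.141, 0.0, -2.607]
wrist_force: [0.1, -0.6, -0.8]
finger_gap: 0.348
finger_force: 0.0
```

```bash
python3 - <<'E'
from h import *
s=bot.read_state();print(s['tcp_pos'],s['eef_rot'],s['wrist_force'],s['finger_gap'])
im,d=snap('side')
b=cv2.resize(im[190:280,200:290],None,fx=6,fy=6,interpolation=cv2.INTER_CUBIC)
cv2.imwrite('pics/side3.png',cv2.cvtColor(b,cv2.COLOR_RGB2BGR))
E
```

```text
[0.54958774 0.11610742 0.04260818] [-3.14144179e+00  4.61863969e-04 -2.60706039e+00] [ 0.14529688 -0.6040689  -0.81465847] 0.34754055008853624
```

View pics/side3.png

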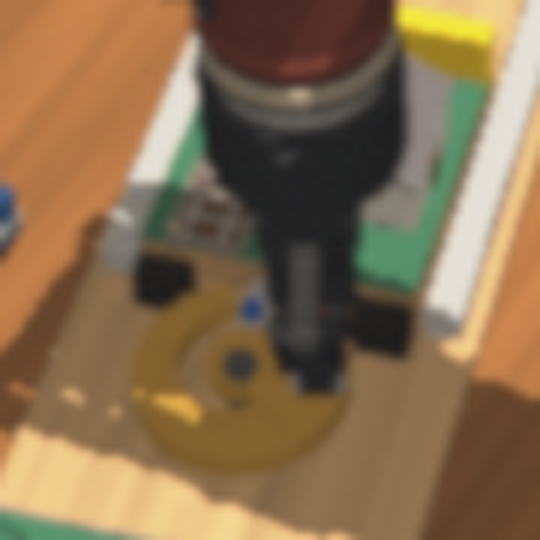

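The knob is held between the fingers at (310,350), and the pin cap at (252,308) is clear of them.

Request:
jog_arm(
  series=[
    [[0,0,0],0,16],
    [[0,0,0],0,16],
    [[0,0,0],0,16],
    [[-0.03,1.5,0],2.5,16],
    [[-0.13,2.96,0],5,16],
    [[-0.13,2.96,0],5,16],
    [[-0.13,2.96,0],5,16],
    [[-0.13,2.96,0],5,16],
    [[-0.13,2.96,0],5,16],
  ],
  squeeze=20,
)

```text
time_s: 13.8
tcp_pos: [0.5448, 0.1304, 0.0424]
eef_rot: [-3.139, 0.0, -3.089]
wrist_force: [-0.9, -0.7, 0.4]
finger_gap: 0.186
finger_force: 0.8
```

Request:
jog_arm(
  series=[
    [[-0.13,2.96,0],5,16],
    [[-0.13,2.96,0],5,16],
    [[-0.13,2.96,0],5,16],
    [[-0.13,2.96,0],5,16],
    [[-0.13,2.96,0],5,16],
    [[-0.13,2.96,0],5,16],
  ],
)

```text
time_s: 14.55
tcp_pos: [0.5478, 0.1478, 0.0421]
eef_rot: [-3.139, 0.0, 2.671]
wrist_force: [-1.2, -1.0, -0.1]
finger_gap: 0.191
finger_force: 0.8
```

Request:
jog_arm(
  series=[
    [[-0.13,2.96,0],5,16],
    [[-0.13,2.96,0],5,16],
    [[-0.13,2.96,0],5,16],
    [[-0.13,2.96,0],5,16],
    [[-0.13,2.96,0],5,16],
    [[-0.13,2.96,0],5,16],
  ],
)

```text
time_s: 15.3
tcp_pos: [0.559, 0.161, 0.0419]
eef_rot: [-3.139, 0.0, 2.147]
wrist_force: [-2.6, -0.2, 1.7]
finger_gap: 0.185
finger_force: 1.1
```

Request:
jog_arm(
  series=[
    [[-0.13,2.96,0],5,16],
    [[-0.13,2.96,0],5,16],
    [[-0.13,2.96,0],5,16],
    [[-0.13,2.96,0],5,16],
  ],
)

```text
time_s: 15.8
tcp_pos: [0.5698, 0.1658, 0.0419]
eef_rot: [-3.139, 0.001, 1.798]
wrist_force: [-1.7, -0.6, 1.0]
finger_gap: 0.191
finger_force: 1.2
```

Request:
jog_arm(
  series=[
    [[-0.13,2.96,0],5,16],
    [[-0.13,2.96,0],5,16],
    [[-0.13,2.96,0],5,16],
    [[-0.13,2.96,0],5,16],
  ],
)

```text
time_s: 16.3
tcp_pos: [0.5816, 0.1664, 0.0419]
eef_rot: [-3.14, 0.002, 1.449]
wrist_force: [-3.7, 0.5, 1.2]
finger_gap: 0.189
finger_force: 1.2
```

```bash
cat > k.py <<'E'
from h import *
s=bot.read_state();d=s['tcp_pos'][:2]-[.5787,.1341];a=np.arctan2(d[1],d[0]);f=s['wrist_force'][:2]
t=np.array([np.sin(a),-np.cos(a)])
print('r',np.hypot(*d),'cam',(np.radians(211)-a)%(2*np.pi),'yaw-a deg',np.degrees(s['eef_rot'][2]-a),'Ft',-f@t,'Fr',f@d/np.hypot(*d),s['wrist_force'])
E
python3 k.py
```

```text
r 0.032423957251848795 cam 2.202560785358804 yaw-a deg -1.7852366383586422 Ft 3.768610662316952 Fr 0.17246587159195328 [-3.73749249  0.5131478   1.15927111]
```

Request:
jog_arm(
  series=[
    [[-0.03,1.5,0],2.5,16],
    [[-0.03,1.5,0],2.5,16],
    [[-0.03,1.5,0],2.5,16],
    [[-0.03,1.5,0],2.5,16],
  ],
)

```text
time_s: 16.8
tcp_pos: [0.587, 0.1651, 0.0418]
eef_rot: [-3.139, 0.003, 1.276]
wrist_force: [-3.4, 0.7, 1.1]
finger_gap: 0.186
finger_force: 1.7
```

Request:
jog_arm(
  series=[
    [[-0.03,1.5,0],2.5,16],
    [[-0.03,1.5,0],2.5,16],
  ],
)

```text
time_s: 17.05
tcp_pos: [0.5893, 0.1642, 0.0417]
eef_rot: [-3.138, 0.003, 1.188]
wrist_force: [-4.3, 0.2, 1.9]
finger_gap: 0.187
finger_force: 2.0
```

Request:
jog_arm(
  series=[
    [[-0.03,1.5,0],2.5,16],
    [[-0.03,1.5,0],2.5,16],
  ],
)

```text
time_s: 17.3
tcp_pos: [0.5923, 0.163, 0.0416]
eef_rot: [-3.139, 0.003, 1.101]
wrist_force: [-2.2, 0.1, 0.9]
finger_gap: 0.19
finger_force: 1.7
```

```bash
python3 k.py
```

```text
r 0.031930232319014505 cam 2.5512175628588922 yaw-a deg -1.728010518234848 Ft 2.0856366883620057 Fr -0.8322746353626831 [-2.24156681  0.13393909  0.9101167 ]
```

Request:
jog_arm(
  series=[
    [[-0.03,1.5,0],2.5,16],
    [[-0.03,1.5,0],2.5,16],
  ],
)

```text
time_s: 17.55
tcp_pos: [0.5943, 0.1617, 0.0415]
eef_rot: [-3.138, 0.004, 1.014]
wrist_force: [-4.8, 1.7, 2.4]
finger_gap: 0.184
finger_force: 2.3
```

Request:
jog_arm(
  series=[
    [[-0.03,1.5,0],2.5,16],
  ],
)

```text
time_s: 17.68
tcp_pos: [0.5955, 0.161, 0.0415]
eef_rot: [-3.138, 0.004, 0.97]
wrist_force: [-4.6, 0.7, 1.4]
finger_gap: 0.187
finger_force: 2.1
```

Request:
jog_arm(
  series=[
    [[-0.03,1.5,0],2.5,16],
  ],
)

```text
time_s: 17.8
tcp_pos: [0.5969, 0.1601, 0.0415]
eef_rot: [-3.139, 0.004, 0.927]
wrist_force: [-4.6, 0.9, 0.7]
finger_gap: 0.189
finger_force: 2.0
```

```bash
python3 k.py
```

```text
r 0.03174314256427141 cam 2.7228235751632646 yaw-a deg -1.8977033643179186 Ft 4.271989911020784 Fr -1.9318468058071048 [-4.60737564  0.86834304  0.71340209]
```

Request:
jog_arm(
  series=[
    [[-0.03,1.5,0],2.5,16],
  ],
)

```text
time_s: 17.92
tcp_pos: [0.5976, 0.1594, 0.0414]
eef_rot: [-3.138, 0.004, 0.883]
wrist_force: [-5.9, 1.1, 2.4]
finger_gap: 0.186
finger_force: 2.8
```

Request:
jog_arm(
  series=[
    [[-0.03,1.5,0],2.5,16],
  ],
)

```text
time_s: 18.05
tcp_pos: [0.5982, 0.1588, 0.0414]
eef_rot: [-3.136, 0.005, 0.839]
wrist_force: [-6.3, 3.3, 1.5]
finger_gap: 0.188
finger_force: 3.6
```

```bash
python3 k.py
```

```text
r 0.03141960476054772 cam 2.7804591493569397 yaw-a deg -3.6166675909008834 Ft 6.973347475862038 Fr -1.3012243287614962 [-6.27849584  3.30170406  1.50361399]
```

Request:
jog_arm(
  series=[
    [[0,0,0],0,16],
  ],
)

```text
time_s: 18.18
tcp_pos: [0.5983, 0.1587, 0.0413]
eef_rot: [-3.137, 0.005, 0.84]
wrist_force: [-6.2, 1.1, 2.2]
finger_gap: 0.189
finger_force: 2.9
```

```bash
python3 k.py
```

```text
r 0.03148088973430608 cam 2.7852124174170276 yaw-a deg -3.2707641272740235 Ft 5.546672189813988 Fr -2.9762056924871265 [-6.1920094   1.13242763  2.1626577 ]
```

One more small step.

Request:
jog_arm(
  series=[
    [[-0.02,1.2,0],2,16],
    [[0,0,0],0,16],
  ],
)

```text
time_s: 18.42
tcp_pos: [0.5987, 0.1582, 0.0413]
eef_rot: [-3.136, 0.005, 0.806]
wrist_force: [-7.2, 3.8, 3.2]
finger_gap: 0.19
finger_force: 3.5
```

```bash
python3 k.py
```

```text
r 0.03136669977265367 cam 2.804245097560336 yaw-a deg -4.175029682090537 Ft 7.944494638525569 Fr -1.6653235070167873 [-7.17813775  3.78980684  3.24155541]
```

Request:
jog_arm(
  series=[
    [[0,-2,0],0,26],
    [[0,-1,0],0,30],
    [[0,0,0],0,30],
    [[0,0,-10],0,30],
    [[0,0,-20],0,30],
    [[0,0,-40],0,30],
    [[0,0,-60],0,30],
    [[-40,0,0],0,30],
    [[-60,0,0],0,30],
    [[-60,0,0],0,30],
    [[-60,0,0],0,30],
    [[0,0,0],0,30],
  ],
)

```text
time_s: 19.92
tcp_pos: [0.4451, -0.0007, 0.173]
eef_rot: [3.141, 0.001, 0.801]
wrist_force: [0.1, -0.9, 0.2]
finger_gap: 0.352
finger_force: 0.0
```

```bash
python3 - <<'E'
from h import *
im,d=snap('side')
b=cv2.resize(im[160:310,180:330],None,fx=4,fy=4,interpolation=cv2.INTER_CUBIC)
cv2.imwrite('pics/side4.png',cv2.cvtColor(b,cv2.COLOR_RGB2BGR))
E
```

```text
(no output)
```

View pics/side4.png

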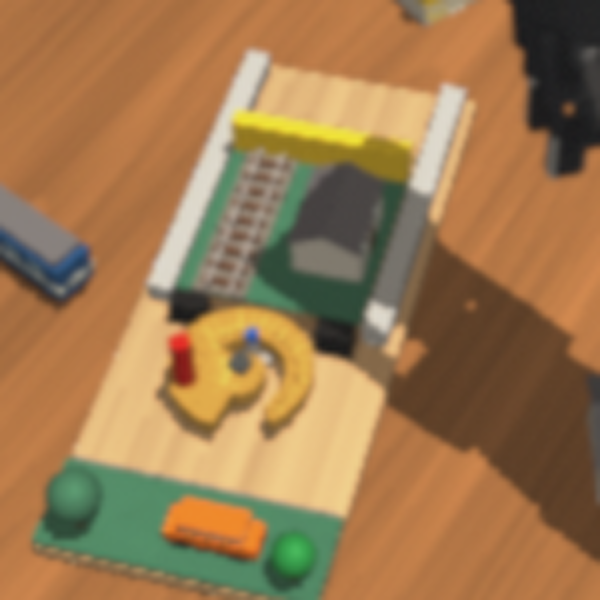

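The section is up against the packing, the pin at (252,335) is drawn in, and the knob at (181,360) has stayed where it was left. The station is upright and the arm is clear.

```bash
python3 -c "
from workcell import bot
print(bot.close_job())"
```

```text
the job is handed in; nothing more can be done
None
```

I seated the section's pin in the cam, turned the cam about 2.8 rad until it was firmly tight (about 8 N at the knob), let go with the station still standing, and handed the job in at about 20 s; no verdict was returned.

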